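Find the full bath-salt tin by its weight

TASK

The three closed bath-salt tins in the wooden box look alike, but one is fuller than the others. Fold the box's lid up until it stands straight upright and leave it so, lift the tins to feel which is the heaviest, and finish with the gripper still holding the heaviest one up, upright and still, its base at least 5 cm above the rim of the box. The other two tins stay or go back standing upright in the box, and everything else stays where it is, nothing tipped over.

Things in the scene. Friction and masses are not known exactly. Their poses are not given: they have to be found in the camera images.
- box: open wooden box fixed to the counter, outer size 176 (x, depth) x 376 (y, width) x 98 mm (z), walls and floor 8 mm thick; origin at the centre of its underside on the counter; its front (-x) faces the robot, turned up to 15 degrees. The three tins stand in a row along its y axis, about 115 mm apart (100 mm at the least), near the middle of its depth
- lid (a joint): hinge of the box's lid, in rad: 0 = lying shut on the box, 1.57 = standing straight upright on the box's far side, end stop 1.95. It starts ajar. The hinge is stiff: the lid stays at any angle it is left at and takes about 3 to 5 N at the tongue to move
- lid_hinge (a point): middle of the hinge line, on top of the box's far (+x) wall; its y axis is the hinge line; the lid's underside starts there
- lid_tongue (a point): grip point in the dark tongue at the middle of the lid's free edge. Lid: 176 mm from hinge to edge, 376 wide, 8 thick. Tongue: sticks out 45 mm further, 24 mm wide (along the hinge line), 8 thick. The point is 28 mm beyond the edge, 204 mm from the hinge, in mid-thickness; its frame turns with the lid: y along the hinge line, -x outward. Pinched across its width, the tongue pivots between the pads
- tin_a_center (a point): centre (half-way up) of one of three closed round metal tins that look exactly alike: 60 mm diameter, 85 mm tall, standing upright on the box's floor (8 mm above the counter), z up. Hidden contents: each tin weighs 0.13 to 0.48 kg, and the heaviest at least 90 g more than either of the others; which place it stands in changes from run to run
- tin_b_center (a point): centre (half-way up) of one of three closed round metal tins that look exactly alike: 60 mm diameter, 85 mm tall, standing upright on the box's floor (8 mm above the counter), z up. Hidden contents: each tin weighs 0.13 to 0.48 kg, and the heaviest at least 90 g more than either of the others; which place it stands in changes from run to run
- tin_c_center (a point): centre (half-way up) of one of three closed round metal tins that look exactly alike: 60 mm diameter, 85 mm tall, standing upright on the box's floor (8 mm above the counter), z up. Hidden contents: each tin weighs 0.13 to 0.48 kg, and the heaviest at least 90 g more than either of the others; which place it stands in changes from run to run
- nail_brush: wooden nail brush, 26 x 75 x 20 mm, lying inside the box in front of the tins (towards the robot); not part of the job; origin at the centre of its underside
- lotion_bottle: amber pump bottle, 60 mm wide, 190 mm tall, standing on the counter to the right of the box; not part of the job; origin at the centre of its underside
- tube_short: white tube on its black cap, 46 mm wide, 109 mm tall, standing to the left of the box; not part of the job; origin at the centre of its underside
- cream_jar: glass jar with white cap, 64 mm wide, 50 mm tall, standing to the right of the box; not part of the job; origin at the centre of its underside
- soap: white bar of soap, 55 x 85 x 25 mm, lying beside the box on its left; not part of the job; origin at the centre of its underside
Things that resemble listed ones, but are neither listed nor needed, are in the scene too. What is shaped like the lotion_bottle but blue or purple is not meant.

How it is judged (in metres and radians):
On the way:
1. the lid stands upright (within about 10 degrees) (value of joint lid between 1.4 and 1.74 rad), for 0.3 s.
At the end, for the whole second after the job is handed in: Lid upright (1.40 to 1.74 rad); the heaviest tin held by the fingers alone, still, upright within 0.3 rad, base at least 40 mm above the rim; the two lighter tins (each pressing on the box with under 3.5 N; the heaviest would exceed 3.9 N) upright, at rest on the box's floor, untouched (all of step 1 and ((height (world z) of tin_a_center above 0.1805 m and angle between tin_a_center's own z axis and vertical below 0.3 rad and contact force between tin_a and the fingers above 1 N and linear speed of tin_a below 0.03 m/s and contact force between tin_a and box below 0.2 N and contact force between tin_a and lotion_bottle below 0.2 N and contact force between tin_a and tin_b below 0.2 N and contact force between tin_a and tin_c below 0.2 N and (z of tin_b_center in the frame of box between 0.035 and 0.065 m and angle between tin_b_center's own z axis and vertical below 0.2 rad and linear speed of tin_b below 0.03 m/s and contact force between tin_b and the fingers below 0.3 N and contact force between tin_b and box below 3.5 N and x of tin_b_center in the frame of box between -0.088 and 0.088 m and y of tin_b_center in the frame of box between -0.188 and 0.188 m) and (z of tin_c_center in the frame of box between 0.035 and 0.065 m and angle between tin_c_center's own z axis and vertical below 0.2 rad and linear speed of tin_c below 0.03 m/s and contact force between tin_c and the fingers below 0.3 N and contact force between tin_c and box below 3.5 N and x of tin_c_center in the frame of box between -0.088 and 0.088 m and y of tin_c_center in the frame of box between -0.188 and 0.188 m)) or (height (world z) of tin_b_center above 0.1805 m and angle between tin_b_center's own z axis and vertical below 0.3 rad and contact force between tin_b and the fingers above 1 N and linear speed of tin_b below 0.03 m/s and contact force between tin_b and box below 0.2 N and contact force between tin_b and lotion_bottle below 0.2 N and contact force between tin_b and tin_a below 0.2 N and contact force between tin_b and tin_c below 0.2 N and (z of tin_a_center in the frame of box between 0.035 and 0.065 m and angle between tin_a_center's own z axis and vertical below 0.2 rad and linear speed of tin_a below 0.03 m/s and contact force between tin_a and the fingers below 0.3 N and contact force between tin_a and box below 3.5 N and x of tin_a_center in the frame of box between -0.088 and 0.088 m and y of tin_a_center in the frame of box between -0.188 and 0.188 m) and (z of tin_c_center in the frame of box between 0.035 and 0.065 m and angle between tin_c_center's own z axis and vertical below 0.2 rad and linear speed of tin_c below 0.03 m/s and contact force between tin_c and the fingers below 0.3 N and contact force between tin_c and box below 3.5 N and x of tin_c_center in the frame of box between -0.088 and 0.088 m and y of tin_c_center in the frame of box between -0.188 and 0.188 m)) or (height (world z) of tin_c_center above 0.1805 m and angle between tin_c_center's own z axis and vertical below 0.3 rad and contact force between tin_c and the fingers above 1 N and linear speed of tin_c below 0.03 m/s and contact force between tin_c and box below 0.2 N and contact force between tin_c and lotion_bottle below 0.2 N and contact force between tin_c and tin_a below 0.2 N and contact force between tin_c and tin_b below 0.2 N and (z of tin_a_center in the frame of box between 0.035 and 0.065 m and angle between tin_a_center's own z axis and vertical below 0.2 rad and linear speed of tin_a below 0.03 m/s and contact force between tin_a and the fingers below 0.3 N and contact force between tin_a and box below 3.5 N and x of tin_a_center in the frame of box between -0.088 and 0.088 m and y of tin_a_center in the frame of box between -0.188 and 0.188 m) and (z of tin_b_center in the frame of box between 0.035 and 0.065 m and angle between tin_b_center's own z axis and vertical below 0.2 rad and linear speed of tin_b below 0.03 m/s and contact force between tin_b and the fingers below 0.3 N and contact force between tin_b and box below 3.5 N and x of tin_b_center in the frame of box between -0.088 and 0.088 m and y of tin_b_center in the frame of box between -0.188 and 0.188 m)))); the arm keeps its last pose, push and grip.
It fails at once if a tin is tipped over or thrown (angle between any of tin_a_center, tin_b_center, tin_c_center's own z axis and vertical above 0.7 rad).
It fails at once if a bystander is shifted by more than 5 cm or tipped over (distance of any of nail_brush, lotion_bottle, tube_short, cream_jar, soap from where it was at the start of the episode above 0.05 m or angle between any of nail_brush, lotion_bottle, tube_short, cream_jar, soap's own z axis and vertical above 0.6 rad).
It also fails if it takes over 72 s, if anything falls off the work surface, if the arm or the gripper's body presses on something with over 40 N, if the wrist force passes 120 N, or if a joint passes its speed limit or range.

ROBOT

A 6-joint arm with a two-finger parallel gripper is mounted at the origin on the work surface. World frame = base frame: x ahead of the robot, y to its left, z up, the work surface at z = 0. Lengths are in m, angles in degrees, forces in N, time in s.
With the tool pointing down it reaches from about 0.325 to 0.775 m from the base axis. Payload 5.5 kg.
Tool frame: the origin (TCP) lies at the centre of the arm's flange, where the gripper is bolted on; the fingertips stand 182 mm ahead of it and the grasp point (between the pads) lies 163 mm ahead of it; z points along the fingers, y is the direction in which the jaws open and shut (so a half turn about z gives the same grasp; the last joint's range is limited). The gripper opens to 88 mm and grips with 3 to 60 N. Pads are 20 mm wide; open, the fingers measure 115 mm over their backs; the gripper's body (75 mm by 178 mm) begins 61 mm behind the grasp point.
Start: joints at [72.726, 5.22, 70.514, -0, 104.267, -3.249], TCP at [0.145, 0.582, 0.405] pointing down, gripper open.
Joint ranges: [-164.24, 164.24], [-49.07, 125.15], [9.68, 141.18], [-86.29, 266.29], [3.28, 154.24], [-151.56, 151.56]. Speed limits (degrees/s): [147.25, 147.25, 172.46, 180, 180, 180].

INTERFACE

Orientations are given as [roll, pitch, yaw] about the fixed x, y, z axes, in that order (R = Rz(yaw) Ry(pitch) Rx(roll)).
In Python, from station import r gives the robot as it stands. The module is installed in compiled form; this text tells all that it offers. Calls block until the motion is done:
- r.reach(position, orientation): joint-space move of the TCP to a pose.
- r.servo_line(position, rotation=None, speed=0.15): straight line of the TCP; rotation=None keeps the orientation; speed is the mean speed in m/s.
- r.move_joints(angles): joint-space move.
- r.let_go() and r.grab(squeeze=None): open the fingers fully, or close them until they stop; squeeze is the grip in N (None keeps the last).
- r.wait(seconds).
- r.inverse_kinematics(position, orientation): joint angles nearest the present ones, or None.
- r.sense(): the state.
- r.snapshot(name): name is "scene" or "top" or "wrist"; returns a dict with "frame" (480x640x3 uint8, red, green, blue), "fx", "fy", "cx", "cy" (pixels), "R" (3x3) and "t" (3): a world point X has camera coordinates R X + t. Camera axes: x right, y down, z forward; pixel columns grow to the right and rows downward; lengths in m; the calibration is good to about 2 mm. A picture is of the moment at which its call begins. There is no depth.
A pose or a line that the arm cannot do raises r.IKError and nothing moves.
- r.hand_in(): hands the job in, once; it reports no verdict.
The state is a dict: "clock": time; "joints": joint angles; "joint_vel": joint speeds; "joint_torque": joint torques, N m; "tcp_pos": TCP position; "orientation": TCP orientation; "contact_force": force on the tool from outside, world axes, zero at the start; "torque": the same for the moment, N m; "opening": finger opening in m.
Only numpy, scipy, OpenCV 4.12 (cv2) and the standard library are available. Lean on these libraries where they do the work, as an engineer would, in place of code of your own. Each camera call takes 0.05 s, during which the arm holds its last target.

## Working session

There is one attempt and no reset: what is moved stays moved. The work goes in short steps, each a Python script; the robot and the scene stay as the last script left them, time stands still between calls to the robot, and variables do not carry over. Pictures are saved under pics/ and viewed, and the job is handed in when it is done.

```bash
mkdir -p pics; ls; cat > h.py <<'E'
import numpy as np, cv2
from station import r
def snap(n,f):
    s=r.snapshot(n); cv2.imwrite('pics/'+f,s['frame'][:,:,::-1]); 
    np.savez('pics/'+f+'.npz',**{k:np.array(v) for k,v in s.items()}); return s
def ray(s,u,v):
    R=np.array(s['R']);t=np.array(s['t']);c=-R.T@t
    d=R.T@np.array([(u-s['cx'])/s['fx'],(v-s['cy'])/s['fy'],1]);return c,d/np.linalg.norm(d)
def onz(s,u,v,z):
    c,d=ray(s,u,v);return c+d*(z-c[2])/d[2]
def tri(*rs):
    A=0;b=0
    for c,d in rs:
        P=np.eye(3)-np.outer(d,d);A=A+P;b=b+P@c
    p=np.linalg.solve(A,b);return p,[np.linalg.norm((np.eye(3)-np.outer(d,d))@(p-c)) for c,d in rs]
def load(f):
    return dict(np.load('pics/'+f+'.npz'))
def proj(s,X):
    p=np.array(s['R'])@X+np.array(s['t']);return s['fx']*p[0]/p[2]+s['cx'],s['fy']*p[1]/p[2]+s['cy']
E
python3 - <<'E'
from h import *
for n in("scene","top","wrist"):
    s=snap(n,n+'0.png');print(n,-np.array(s['R']).T@np.array(s['t']),s['R'],s['fx'])
print(r.sense())
E
```

```text
pics
scene [-0.11838313 -0.54903682  0.90534828] [[ 0.61562212 -0.78778288 -0.02018752]
 [-0.5559296  -0.41599623 -0.71964534]
 [ 0.55852635  0.45425243 -0.6940483 ]] 469.8108265264772
top [ 0.47240421 -0.00759009  1.37654316] [[-0.02863674 -0.99948056 -0.01478322]
 [-0.99799671  0.02942263 -0.0560078 ]
 [ 0.05641367  0.01314972 -0.99832088]] 549.4863247541161
wrist [0.07995376 0.59735921 0.38443436] [[ 0.24150414  0.97039801 -0.00186046]
 [ 0.9398852  -0.23343252  0.249249  ]
 [ 0.24143644 -0.06194328 -0.96843765]] 331.70192715871315
{'clock': 0.15, 'joints': array([ 7.27261557e+01,  5.25407183e+00,  7.05668017e+01, -1.00043707e-03,
        1.04267296e+02, -3.24749301e+00]), 'joint_vel': array([ 0.07217823, -0.12900829, -0.19454148,  0.02949734, -0.04207631,
        0.0657332 ]), 'joint_torque': array([ 1.86923404e-03, -4.47044063e+01, -4.06908417e+01,  6.98966417e-02,
        2.74605537e-02, -1.22296306e-04]), 'tcp_pos': array([0.14542748, 0.58215781, 0.4037497 ]), 'orientation': array([-1.79911917e+02, -4.02633385e-03,  1.65973400e+02]), 'contact_force': array([-0.50590662,  0.07840036, -0.40609693]), 'torque': array([ 0.03224074, -0.00625558,  0.01194128]), 'opening': 0.08803209101863368}
```

View pics/scene0.png

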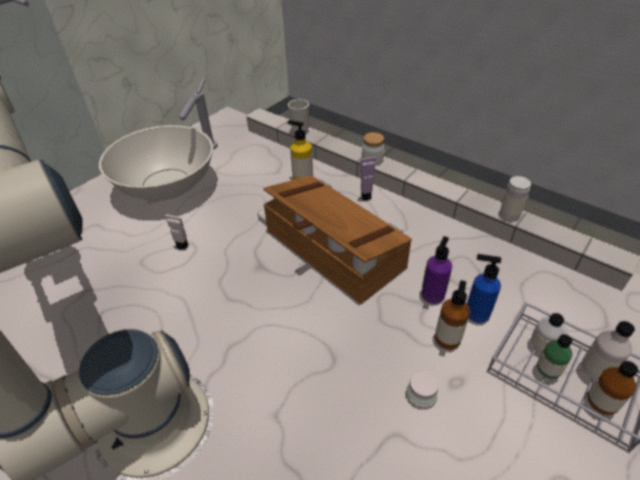

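View pics/top0.png

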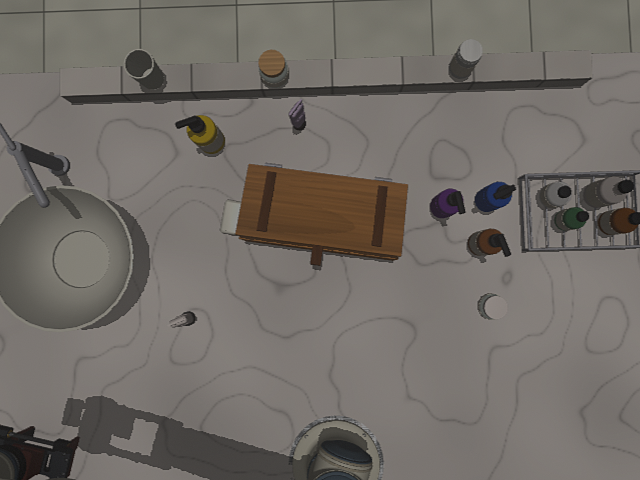

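The scene view shows the box with its lid ajar (centre about (335,235)) and pale tins in the gap. The top view shows the lid at (240–407, 163–260) and the tongue near (317,257). The amber bottle is at (490,240), to the right. I'll enlarge both.

```bash
python3 - <<'E'
import cv2,numpy as np
a=cv2.imread('pics/top0.png')[150:280,220:420];b=cv2.imread('pics/scene0.png')[170:305,250:420]
cv2.imwrite('pics/ztop.png',cv2.resize(a,None,fx=4,fy=4,interpolation=cv2.INTER_CUBIC))
cv2.imwrite('pics/zscene.png',cv2.resize(b,None,fx=4,fy=4,interpolation=cv2.INTER_CUBIC))
E
```

```text
(no output)
```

View pics/ztop.png

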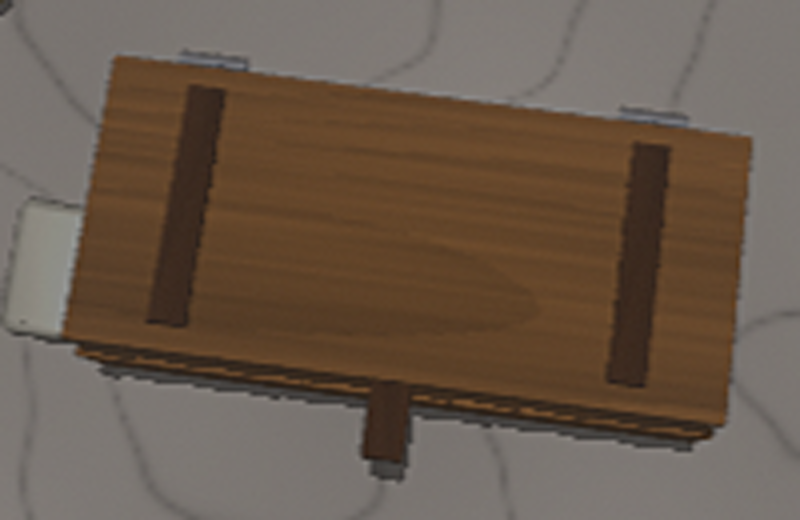

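View pics/zscene.png

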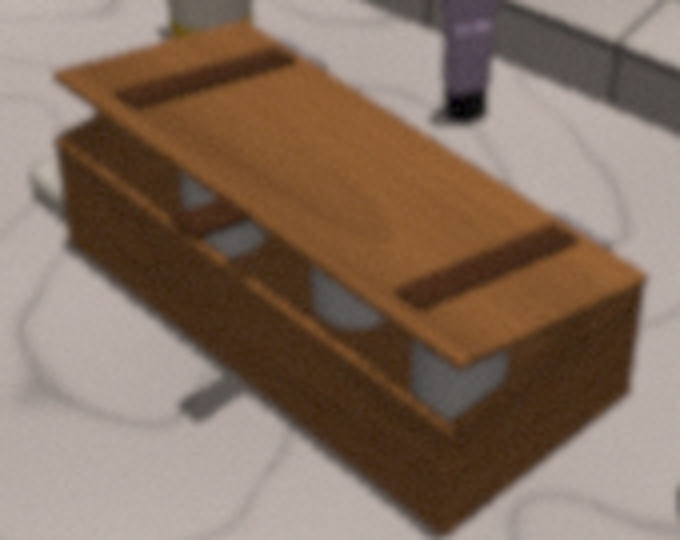

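The top view zoom gives the lid's top corners at TL(113,57), TR(751,137), BR(724,427) and BL(65,335). The scene zoom gives BL(57,75), BR(467,362), TR(643,275) and TL(248,22), so I can triangulate them.

```bash
python3 - <<'E'
from h import *
T=load('top0.png');S=load('scene0.png')
zt=lambda p:((p[0]+.5)/4-.5+220,(p[1]+.5)/4-.5+150)
zs=lambda p:((p[0]+.5)/4-.5+250,(p[1]+.5)/4-.5+170)
tt=dict(TL=(113,57),TR=(751,137),BR=(724,427),BL=(65,335),tipL=(362,457),tipR=(406,461))
ss=dict(BL=(57,75),BR=(467,362),TR=(643,275),TL=(248,22),tipL=(180,222),tipR=(196,238))
P={}
for k in tt:
    P[k],e=tri(ray(T,*zt(tt[k])),ray(S,*zs(ss[k])));print(k,P[k].round(4),np.round(e,4))
v=P['BR']-P['BL'];print('w',np.linalg.norm(v),np.linalg.norm(P['TR']-P['TL']),'yaw',np.degrees(np.arctan2(v[0],-v[1])), np.degrees(np.arctan2((P['TR']-P['TL'])[0],-(P['TR']-P['TL'])[1])))
d=(P['TL']+P['TR']-P['BL']-P['BR'])/2;print('d',d,np.linalg.norm(d),'lid angle',np.degrees(np.arctan2(-d[2],np.linalg.norm(d[:2]))))
# box bottom front right in scene, bottom corners
print(onz(S,*zs((442,533)),0),onz(S,*zs((72,243)),0),onz(S,*zs((632,392)),0), 'rim',onz(S,*zs((452,432)),.098),onz(S,*zs((60,143)),.098))
E
```

```text
TL [0.7288 0.1835 0.102 ] [0.0017 0.0017]
TR [ 0.6675 -0.1852  0.1049] [0.0015 0.0015]
BR [ 0.5008 -0.1609  0.1501] [0.0024 0.0024]
BL [0.5623 0.2083 0.1449] [0.0005 0.0005]
tipL [0.4903 0.0408 0.1545] [0.0028 0.0028]
tipR [0.485  0.0189 0.1575] [0.0006 0.0006]
w 0.3743164017746503 0.3736977099573942 yaw -9.449907780771193 -9.441524068579987
d [ 0.16658947 -0.02453249 -0.04404985] 0.17405253796436693 lid angle 14.660063005421877
[ 0.4966098  -0.15575859  0.        ] [0.55417148 0.20706865 0.        ] [ 6.68135187e-01 -1.87622774e-01 -1.11022302e-16] rim [ 0.49407317 -0.16065604  0.098     ] [0.55044111 0.20074466 0.098     ]
```

Lid width, depth and height agree with the text: it is ajar by about 14.7° and the box yaw is about −9.4°. I'll check IK along the lid arc and over the tins.

```bash
cat >> h.py <<'E'
YAW=-9.4
ex=np.array([np.cos(np.radians(YAW)),np.sin(np.radians(YAW)),0]);ey=np.array([-ex[1],ex[0],0]);ez=np.array([0,0,1.])
H=np.array([.696,-.0005,.098])
B=H-.088*ex; B[2]=0
def tongue(th):  # rad
    u=-np.cos(th)*ex+np.sin(th)*ez;n=np.sin(th)*ex+np.cos(th)*ez
    return H+.204*u+.004*n
def tcp_for(p,rpy):
    from scipy.spatial.transform import Rotation as Ro
    return p-.163*Ro.from_euler('xyz',rpy,degrees=True).as_matrix()[:,2]
E
python3 - <<'E'
from h import *
print('box',B)
for yw in (180+YAW,YAW):
  for tilt in (0,15,-15,):
    print('yaw',yw,tilt)
    o=[180,tilt,yw]
    for d in (14.6,30,50,70,80,90,95):
        p=tongue(np.radians(d));q=r.inverse_kinematics(tcp_for(p,o),o);print(d,p.round(3),None if q is None else np.round(q,0))
  for y in(-.115,0,.115):
    for z in (.07,.2):
      o=[180,0,yw];p=B+ey*y+ez*z;q=r.inverse_kinematics(tcp_for(p,o),o);print('tin',y,z,None if q is None else np.round(q,0))
E
```

```text
box [0.60918165 0.01387268 0.        ]
yaw 170.6 0
14.6 [0.502 0.032 0.153] [ -0. -10.  94.   0.  96. -81.]
30 [0.524 0.028 0.203] [ -1.  -7.  86.   0. 101. -81.]
50 [0.57  0.02  0.257] [ -1.   1.  74.   0. 106. -82.]
70 [0.631 0.01  0.291] [ -2.  11.  59.   0. 110. -83.]
80 [0.665 0.005 0.3  ] [ -3.  17.  51.   0. 112. -83.]
90 [ 0.7   -0.001  0.302] [ -3.  23.  43.   0. 113. -83.]
95 [ 0.717 -0.004  0.301] [ -3.  27.  39.   0. 114. -84.]
yaw 170.6 15
14.6 [0.502 0.032 0.153] [  2. -23. 106.  -3.  82. -79.]
30 [0.524 0.028 0.203] [  1. -20.  99.  -3.  87. -80.]
50 [0.57  0.02  0.257] [  0. -12.  87.  -2.  91. -81.]
70 [0.631 0.01  0.291] [ -1.  -2.  74.  -2.  93. -82.]
80 [0.665 0.005 0.3  ] [ -2.   3.  68.  -2.  94. -83.]
90 [ 0.7   -0.001  0.302] [ -2.   9.  62.  -2.  95. -83.]
95 [ 0.717 -0.004  0.301] [ -2.  11.  59.  -2.  95. -83.]
yaw 170.6 -15
14.6 [0.502 0.032 0.153] [ -2.   3.  83.   2. 109. -82.]
30 [0.524 0.028 0.203] [ -2.   6.  74.   2. 114. -82.]
50 [0.57  0.02  0.257] [ -2.  14.  61.   2. 120. -82.]
70 [0.631 0.01  0.291] [ -3.  25.  43.   2. 127. -83.]
80 [0.665 0.00
[... 1187 characters left out ...]
.717 -0.004  0.301] [ -4.  48.  10.   2. 137.  97.]
yaw -9.4 -15
14.6 [0.502 0.032 0.153] [  2. -23. 106.  -3.  82. 101.]
30 [0.524 0.028 0.203] [  1. -20.  99.  -3.  87. 100.]
50 [0.57  0.02  0.257] [  0. -12.  87.  -2.  91.  99.]
70 [0.631 0.01  0.291] [-1. -2. 74. -2. 93. 98.]
80 [0.665 0.005 0.3  ] [-2.  3. 68. -2. 94. 97.]
90 [ 0.7   -0.001  0.302] [-2.  9. 62. -2. 95. 97.]
95 [ 0.717 -0.004  0.301] [-2. 11. 59. -2. 95. 97.]
tin -0.115 0.07 [-13.   7.  86.  -0.  87.  87.]
tin -0.115 0.2 [-13.   5.  75.  -0. 100.  87.]
tin 0 0.07 [-2.  9. 84. -0. 87. 98.]
tin 0 0.2 [ -2.   6.  73.  -0. 100.  98.]
tin 0.115 0.07 [  8.  13.  79.  -0.  88. 108.]
tin 0.115 0.2 [  8.  11.  68.  -0. 101. 108.]
```

Everything is reachable with the tool pointing down. Next I'll move above the tongue and look with the wrist camera.

```bash
python3 - <<'E'
from h import *
o=[180,0,180+YAW]
p=tongue(np.radians(14.6));p[2]+=.11
r.reach(tcp_for(p,o),o);snap('wrist','w1.png');s=r.sense();print(s['clock'],s['tcp_pos'],s['orientation'],s['contact_force'])
S=load('w1.png');print([np.round(proj(S,x),1) for x in (tongue(np.radians(14.6)),)])
E
```

```text
2.5417 [0.50224953 0.03227771 0.42623807] [ 1.79992419e+02 -6.93496716e-03  1.70667231e+02] [ 0.0284812   0.47195732 -0.07027888]
[array([324. , 239.7])]
```

View pics/w1.png

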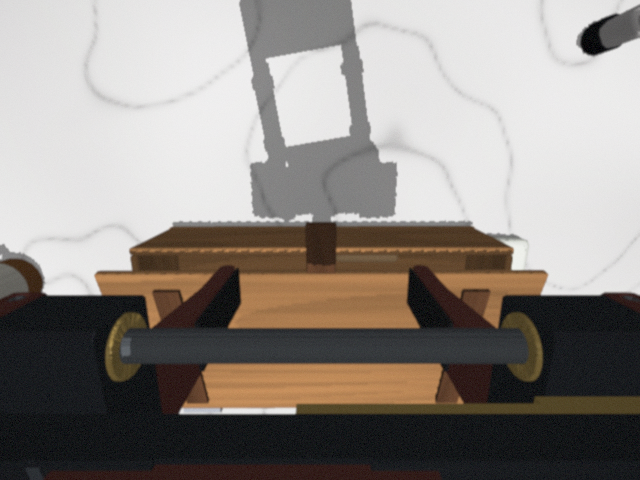

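The tongue is at u 305–337, v 222–272, which is 3 px (about 2 mm) to −y of my prediction. I'll correct for that, descend and pinch it.

```bash
sed -i 's/^H=.*/H=np.array([.696,-.0005,.098])-.002*ey/; s/^B=H.*/B=H+.002*ey-.088*ex; B[2]=0/' h.py; python3 - <<'E'
from h import *
o=[180,0,180+YAW]
r.servo_line(tcp_for(tongue(np.radians(14.6)),o),speed=.12)
s=r.sense();print(s['clock'],s['tcp_pos'],s['contact_force'])
r.grab(30);s=r.sense();print(s['clock'],s['opening'],s['contact_force'],s['torque'])
snap('wrist','w2.png');snap('scene','s2.png')
E
```

```text
3.6083 [0.50209054 0.02961266 0.31737207] [0.83695328 0.26877228 0.65248007]
4.6083 0.02379593564701024 [1.65999465 1.97491519 0.48707476] [ 0.27924393 -0.06792684  0.0155079 ]
```

View pics/w2.png

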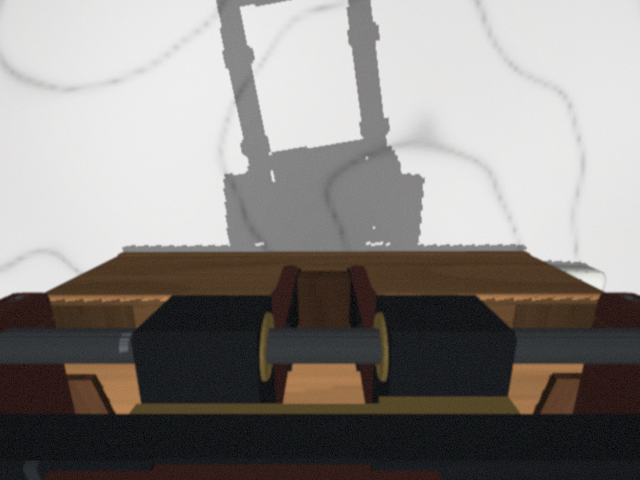

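The fingers are closed at 23.8 mm on the 24 mm tongue, seen between the pads at about (325,290). The wrist force is low. Next I'll swing the lid along the arc.

```bash
python3 - <<'E'
from h import *
o=[180,0,180+YAW]
for d in np.arange(21,91,7):
    r.servo_line(tcp_for(tongue(np.radians(d)),o),speed=.12)
    s=r.sense();print(d,round(s['clock'],2),s['contact_force'].round(1),round(s['opening'],4))
    if np.linalg.norm(s['contact_force'])>30:print('stop');break
snap('scene','s3.png');snap('top','t3.png')
E
```

```text
21 5.05 [ 0.2  3.6 -0.1] 0.0239
28 5.41 [ 2.   3.4 -0.6] 0.0238
35 5.77 [ 1.4  5.4 -0.9] 0.0236
42 6.12 [ 3.1  4.6 -2.1] 0.0239
49 6.48 [ 3.1  5.8 -2.2] 0.0237
56 6.84 [ 2.1  4.7 -2. ] 0.0238
63 7.2 [ 1.6  4.8 -1.9] 0.024
70 7.56 [ 1.2  6.1 -0.6] 0.0238
77 7.92 [1.9 5.8 0.3] 0.0237
84 8.28 [-0.1  6.2  0.9] 0.0237
```

View pics/s3.png

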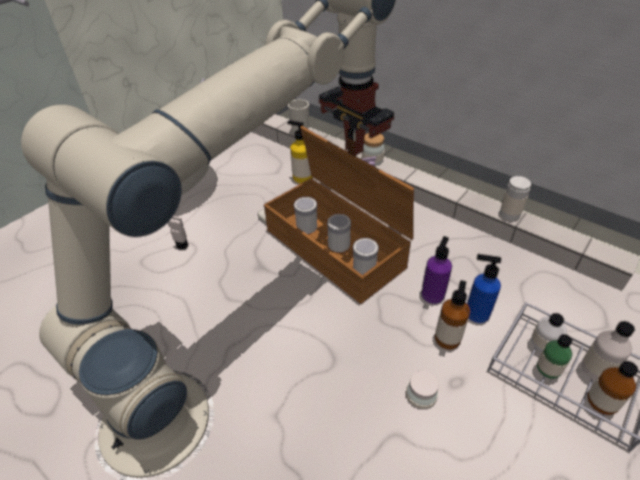

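The lid is nearly upright, and the three tin tops show at (305,206), (339,225) and (365,250). I'll finish to 90°, release, rise clear and back off to look.

```bash
python3 - <<'E'
from h import *
o=[180,0,180+YAW]
r.servo_line(tcp_for(tongue(np.radians(90)),o),speed=.12)
print(r.sense()['contact_force'])
r.let_go()
p=r.sense()['tcp_pos']; p=np.array(p)+[0,0,.07]; r.servo_line(p,speed=.2)
q=B-ex*.11;q[2]=.5;r.servo_line(q,speed=.25)
print(r.sense()['clock'])
snap('scene','s4.png');snap('top','t4.png');snap('wrist','w4.png')
E
```

```text
[1.35309671 4.52453836 2.41692627]
11.3583
```

View pics/s4.png

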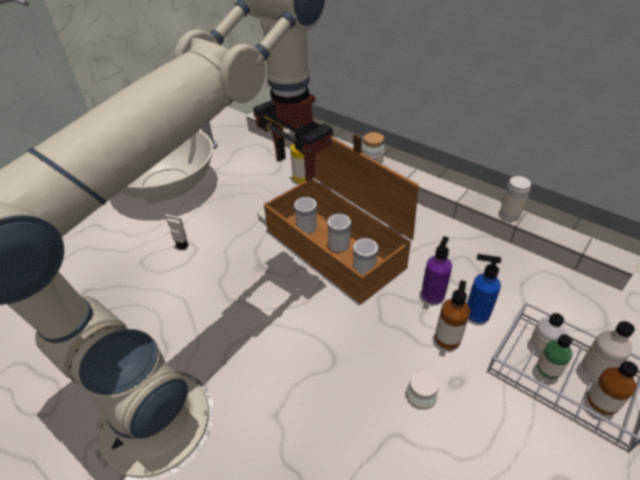

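View pics/t4.png

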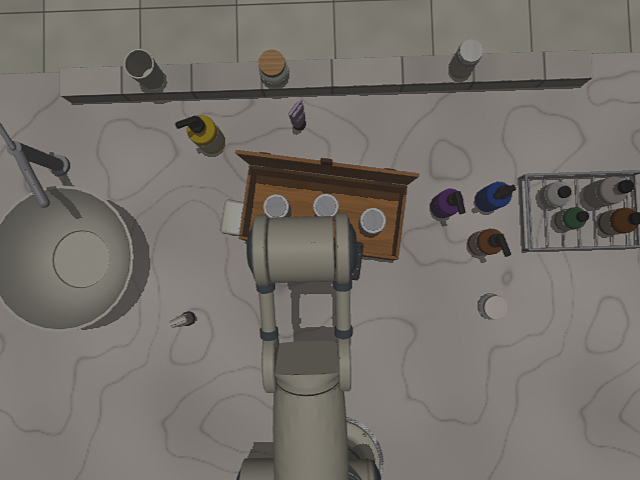

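View pics/w4.png

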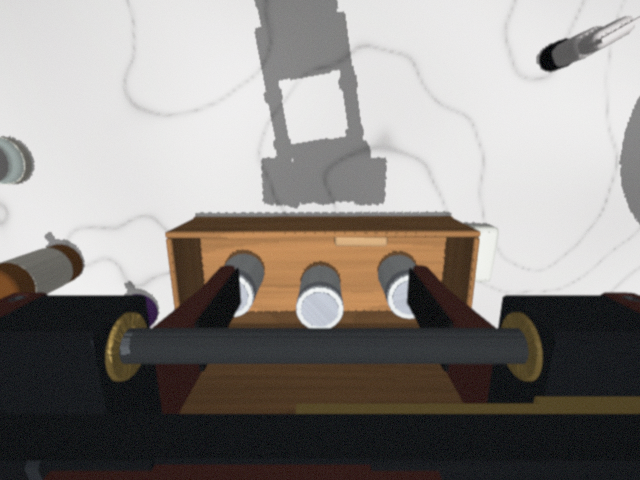

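The scene view shows the tin tops at about (305,205), (339,221) and (365,247). In the top view they are at (276,207), (326,205) and (372,221), partly covered by the arm. In the wrist view the middle tin is at (320,305), and the lid stands upright. I'll zoom in for measurements.

```bash
python3 - <<'E'
import cv2
a=cv2.imread('pics/t4.png')[140:270,225:425];b=cv2.imread('pics/s4.png')[125:305,250:425]
cv2.imwrite('pics/zt4.png',cv2.resize(a,None,fx=4,fy=4,interpolation=cv2.INTER_CUBIC))
cv2.imwrite('pics/zs4.png',cv2.resize(b[:150],None,fx=4,fy=4,interpolation=cv2.INTER_CUBIC))
E
```

```text
(no output)
```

View pics/zt4.png

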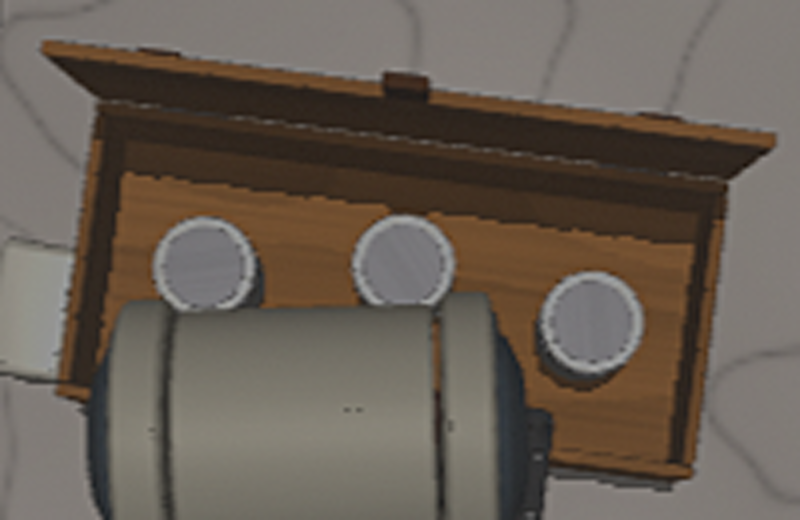

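View pics/zs4.png

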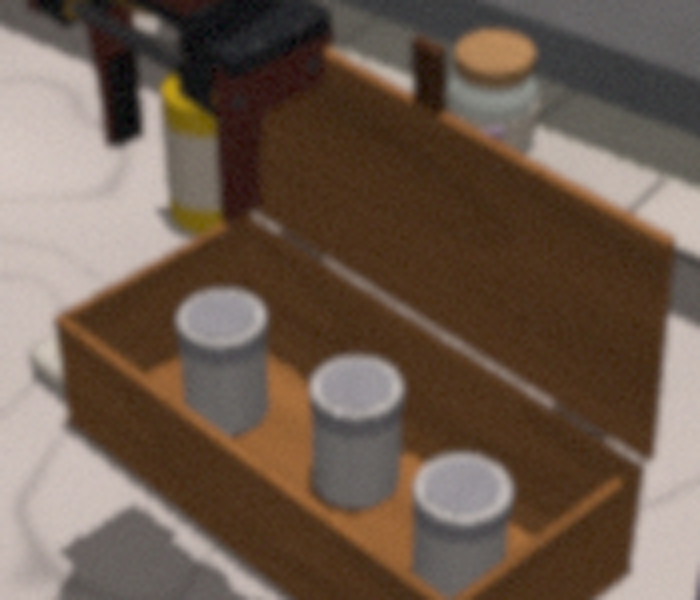

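Tin-top ellipse centres are (205,267), (404,266) and (591,323) in the top zoom, and (222,322), (356,390) and (463,491) in the scene zoom.

```bash
python3 - <<'E'
from h import *
T=load('t4.png');S=load('s4.png')
zt=lambda p:((p[0]+.5)/4-.5+225,(p[1]+.5)/4-.5+140)
zs=lambda p:((p[0]+.5)/4-.5+250,(p[1]+.5)/4-.5+125)
for n,a,b in (('L',(205,267),(222,322)),('M',(404,266),(356,390)),('R',(591,323),(463,491)),('lidtopR',(774,146),(670,242)),('lidbotR',(727,184),(646,458)),('tongue_tip',(406,75),(430,40))):
    P,e=tri(ray(T,*zt(a)),ray(S,*zs(b)));d=P-B;print(n,P.round(4),np.round(e,4),'box',(d@ex).round(4),(d@ey).round(4), 'z=.093 from top',onz(T,*zt(a),.093).round(4))
for n in ((490,242),(447,203),(492,197)): print('bottle',onz(T,*n,.12).round(3))
E
```

```text
L [0.6274 0.1228 0.0863] [0.0002 0.0002] box 0.0002 0.1105 z=.093 from top [0.6265 0.1223 0.093 ]
M [0.6241 0.0054 0.0883] [0. 0.] box 0.0161 -0.006 z=.093 from top [0.6235 0.0054 0.093 ]
R [ 0.5875 -0.1039  0.0884] [0.0006 0.0006] box -0.0021 -0.1198 z=.093 from top [ 0.5867 -0.1031  0.093 ]
lidtopR [ 0.6577 -0.1852  0.2737] [0.0004 0.0004] box 0.0804 -0.1885 z=.093 from top [ 0.6877 -0.2139  0.093 ]
lidbotR [ 0.6654 -0.1853  0.1034] [0.0015 0.0015] box 0.088 -0.1873 z=.093 from top [ 0.6661 -0.1855  0.093 ]
tongue_tip [ 6.898e-01 -3.000e-04  3.196e-01] [0.0004 0.0004] box 0.0818 -0.0008 z=.093 from top [0.7367 0.0009 0.093 ]
bottle [ 0.527 -0.367  0.12 ]
bottle [ 0.619 -0.273  0.12 ]
bottle [ 0.63  -0.376  0.12 ]
```

Tin tops triangulate to z≈0.087–0.088, against 0.093 expected. The lid is at about 87–88°. The tins sit at box y = +0.110, −0.006 and −0.120. I'll grasp with the jaws along the box's y axis and the tool leaned 6° away from the lid, taring before each lift. The left tin goes first.

```bash
cat >> h.py <<'E'
O=[180,6,180+YAW]
TIN=dict(L=(0.000,.1105),M=(.0155,-.006),R=(-.002,-.1165))
GZ=.068
def pt(n,z):
    x,y=TIN[n];return tcp_for(B+ex*x+ey*y+ez*z,O)
def meas(k=20):
    r.wait(.5);f=[]
    for _ in range(k): r.wait(.03);f.append(r.sense()['contact_force'])
    return np.mean(f,0),np.std(f,0)
def st(*a):
    s=r.sense();print(*a,round(s['clock'],2),s['contact_force'].round(2),round(s['opening'],4))
def pick(n,pic=None):
    r.servo_line(pt(n,.16),O,speed=.3)
    r.servo_line(pt(n,.13),O,speed=.2)
    t0,sd=meas();print('tare',t0.round(3),sd.round(2))
    r.servo_line(pt(n,GZ),O,speed=.1);st('down')
    r.grab(25);st('grab')
    if pic: snap('scene',pic+'_a.png');snap('wrist',pic+'_w.png')
    r.servo_line(pt(n,.13),O,speed=.1)
    t1,sd=meas();print('held',t1.round(3),sd.round(2));st('held')
    if pic: snap('scene',pic+'_b.png')
    print(n,'WEIGHT kg',-(t1-t0)[2]/9.81)
def place(n):
    r.servo_line(pt(n,GZ+.004),O,speed=.1);r.servo_line(pt(n,GZ),O,speed=.04);st('placed')
    r.let_go();r.servo_line(pt(n,.16),O,speed=.15);st('up')
E
python3 - <<'E'
from h import *
pick('L','L')
E
```

```text
tare [-0.085 -0.097 -0.005] [0.47 0.53 0.5 ]
down 14.66 [ 0.44 -0.59  0.39] 0.0876
grab 15.21 [ 0.12 -0.41  1.66] 0.0594
held [ 0.068  0.145 -2.402] [0.34 0.62 0.51]
held 17.24 [ 0.17 -0.3  -2.62] 0.0598
L WEIGHT kg 0.24433479785441325
```

View pics/L_b.png

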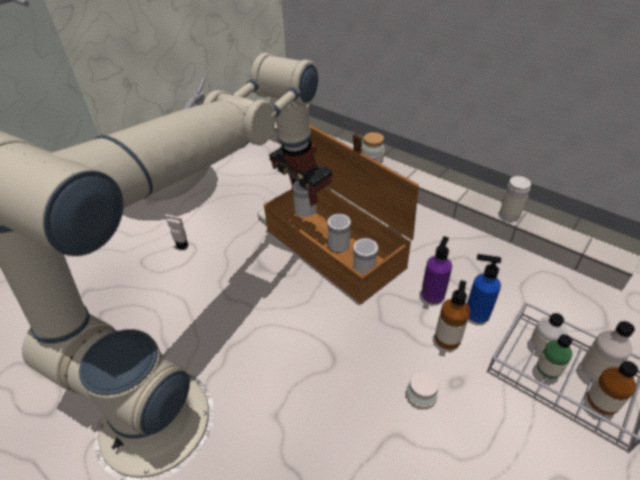

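The left tin hangs clear at about (303,203) and reads 0.244 kg. I'll put it back and weigh the middle one.

```bash
python3 - <<'E'
from h import *
place('L');pick('M','M')
E
```

```text
placed 18.27 [-0.01  0.32 -2.68] 0.06
up 19.68 [ 0.38  0.52 -0.55] 0.0878
tare [-0.146 -0.018  0.18 ] [0.49 0.36 0.47]
down 22.45 [0.21 0.36 0.06] 0.0877
grab 23.0 [0.08 0.37 1.16] 0.0597
held [-0.02   0.113 -4.361] [0.38 0.41 0.54]
held 25.03 [-0.52 -0.01 -3.93] 0.0594
M WEIGHT kg 0.46288459767007645
```

View pics/M_b.png

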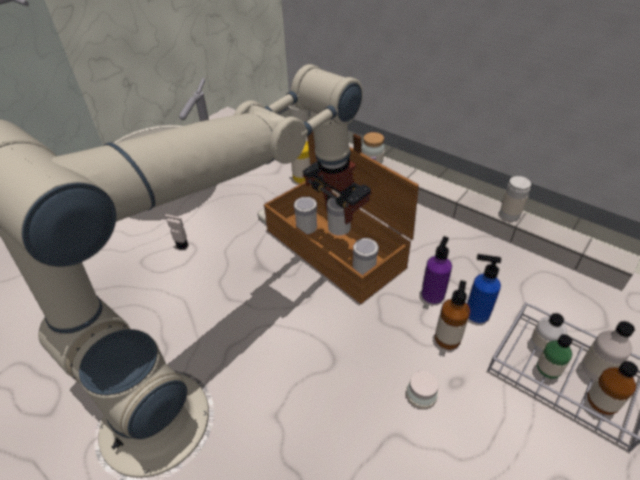

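The middle tin reads 0.463 kg. The text caps tins at 0.48 kg and puts the heaviest at least 0.09 kg above the others, so any lighter tin is ≤ 0.39 kg and this should be the heaviest. I'll raise it to the final height and average longer to confirm, before deciding whether the right tin also needs lifting.

```bash
python3 - <<'E'
from h import *
r.servo_line(pt('M',.235),O,speed=.08)
t,sd=meas(80);print(t.round(3),sd.round(2),'kg',(-t[2]+.06)/9.81);st('held')
snap('scene','f.png');snap('top','ft.png');snap('wrist','fw.png');print(r.sense()['joint_torque'])
import cv2
b=cv2.imread('pics/f.png')[125:305,250:425];cv2.imwrite('pics/zf.png',cv2.resize(b[:150],None,fx=4,fy=4,interpolation=cv2.INTER_CUBIC))
E
```

```text
[ 0.05   0.059 -4.419] [0.52 0.52 0.46] kg 0.4565277261240095
held 29.72 [ 0.44 -0.83 -4.82] 0.0597
[-1.37481602e-03 -4.65650046e+01 -4.37988853e+01 -8.92601791e-02
 -6.06046412e-01 -1.51035663e-03]
```

View pics/zf.png

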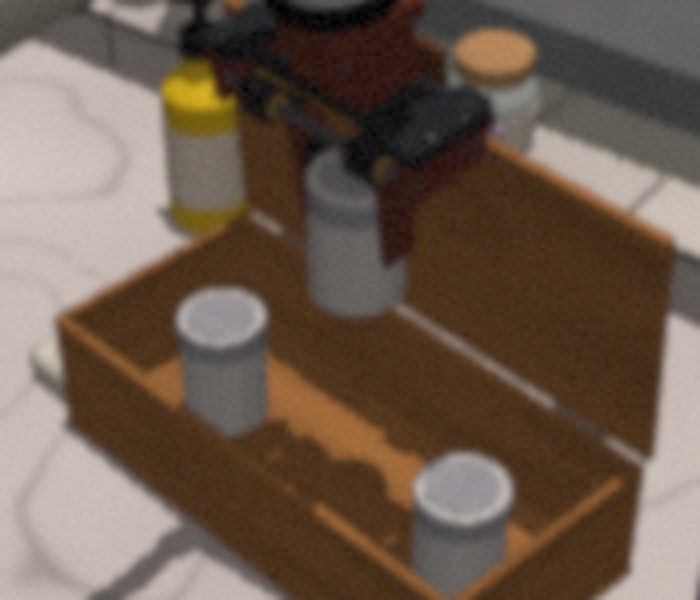

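View pics/ft.png

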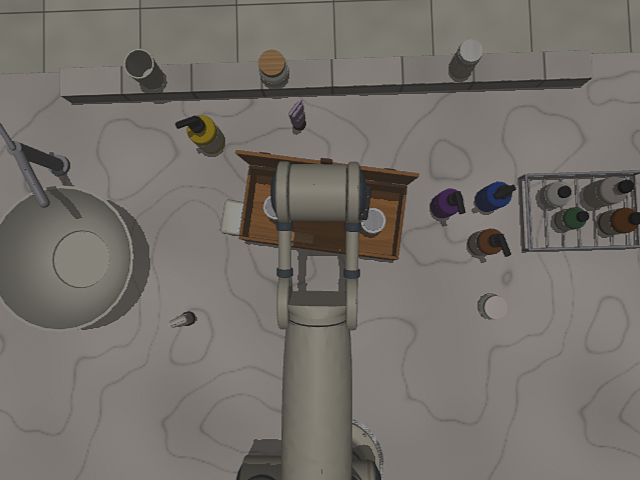

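View pics/fw.png

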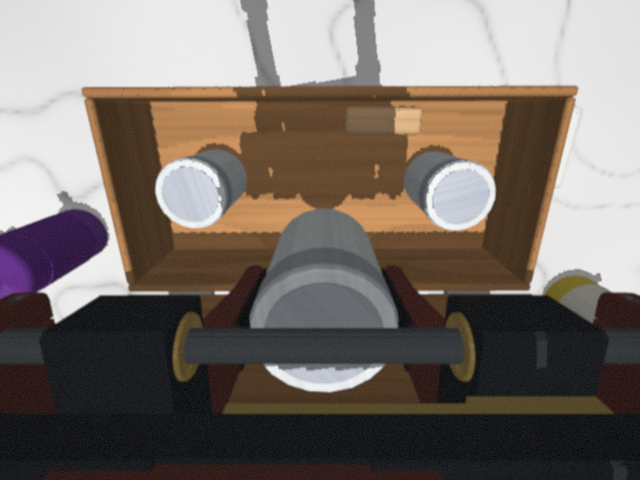

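The lid edge is unchanged at (670,242)–(646,458). The other two tins stand at (222,322) and (463,491), and the middle tin hangs upright with its lowest point at (355,316). The long average gives 0.457 kg. A quick base-height check from the image comes before handing in.

```bash
python3 - <<'E'
from h import *
S=load('f.png')
x,y=TIN['M'];c=B+ex*x+ey*y
f=lambda p:np.round([(p[0]-250+.5)*4-.5,(p[1]-125+.5)*4-.5])
for zb in (.138,.155,.175,.19):
    ring=[f(proj(S,c+[.03*np.cos(a),.03*np.sin(a),zb])) for a in np.linspace(0,6.28,60)]
    print(zb,max(p[1] for p in ring))
st();r.hand_in()
E
```

```text
0.138 363.0
0.155 342.0
0.175 317.0
0.19 297.0
29.87 [ 1.02  0.44 -3.95] 0.06
the job is handed in; nothing more can be done
```

I handed the job in at 29.9 s with the lid upright and the gripper holding the middle tin, which I take to be the heaviest. I never lifted the right-hand tin.

- **Lid:** I pinched the tongue and swung the lid up along its arc. Triangulated afterwards it stood at about 87–88°, and its edge was in the same place in the last picture.
- **Weights:** The left tin read 0.244 kg and I put it back. The middle tin read 0.463 kg, then 0.457 kg in a longer average.
- **Right-hand tin:** I ruled it out from the text's limits. With a 0.48 kg cap and a gap of at least 0.09 kg, any lighter tin weighs at most 0.39 kg, well below the middle tin's reading.
- **Final hold:** The middle tin hangs upright and still at a 25 N grip. Its base is at z ≈ 0.175 m, about 77 mm above the rim; the picture agrees (lowest point seen at row 316, predicted 317).
- **Other things:** The other two tins stand upright in the box. The bystanders seen in the last views look unmoved; I did not measure them.
- **Disagreements:** The tin tops triangulated to 0.086–0.088 m, against 0.093 m from the text. When I put the left tin back, the wrist still read about its weight, so it probably dropped a millimetre or so on release. It looked upright in the same place afterwards.

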